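# Check the spring travel of a viewer's mirror mount

### The job

Two tilting mirror mounts stand on the lab bench. On the one with the square mirror, press the round thumb pad on the plate's corner down with a fingertip until the upright pointer stands at the brass index clip on its scale, without running past it; keep it there for about two seconds, then let go so that the plate springs back. Only press, pinching and lifting nothing; keep off the mirror glass, and leave the round-mirror mount, the clip and everything else on the bench alone.

Things in the scene. Friction and masses are not known exactly. Their poses are not given: they have to be found in the camera images.
- sq_mount: The mount to use: SQUARE mirror on a black tilt plate (96 x 96), on an aluminium base screwed down. Origin on the bench below the plate; z up, +x away from the robot at yaw 0. In its frame (mm): base x -70..70, y -105..65; hinge axis along y at x 45, z 60; plate level at rest, hinge to x -55; pad at its near left corner; pointer (192 high) at y -68, scale stand (166 high) y -76..-105.
- sq_pad_top (a point): Centre of the flat top of the thumb pad: steel mushroom button, 23 mm wide (flat part 20), top 20 mm above the plate. At rest at (-40, 34, 84) mm in the mount's frame: 85 from the hinge axis horizontally, 24 above it. It turns with the plate about the hinge: down and slightly towards the mount's -x.
- sq_tip (a point): Tip of the pointer: needle upright on the hinge axle, bent over the scale, 130 mm above the hinge axis. At rest at (45, -80, 190) mm in the mount's frame. As the pad is pressed it swings towards the mount's -x (to the robot at yaw 0), about 1.5 mm for each mm the pad goes down.
- sq_mark (a point): Mid of the top of the index clip: brass block 12 mm wide (x), 30 long (y), 8 high, on the white scale flange, 20 to 40 mm to the -x side of the pointer at rest. x, y axes as the mount's. The pointer is at the clip when its tip has the same x as this point in the mount's frame (tip then 10 to 15 mm above it).
- sq_plate (a joint): Tilt of the square mirror's plate in rad: about 0 at rest, grows as the pad is pressed, stop at 0.42. Spring: about 19 N per rad at the pad, 3 to 6 N at the mark, heavily damped; it springs back by itself to 0.
- sq_mirror (a point): The square mirror, 50 x 50 x 4 mm, on the middle of the plate, its top 16 mm lower than the pad's top; not to be touched. This point is the centre of its top.
- rd_mount: The other mount: the same in every size, but with a ROUND mirror 52 mm wide; stands to the left or right of the first. Leave alone.
- rd_plate (a joint): Tilt of the round mirror's plate, about 0; leave it so.
- specimen_jar: clear jar with white lid, 40 mm wide, 50 tall, loose, standing between the two mounts; origin under its centre. Leave alone.
- petri_stack: stack of three petri dishes, 90 wide, 43 tall, loose; origin under its centre. Leave alone.
- tube_rack: white rack of capped test tubes, 70 x 200, 98 tall, loose, behind the mounts; origin under its centre. Leave alone.
- swab_jar: jar of wooden swabs with red lid, 76 wide, 140 tall, loose, behind the mounts; origin under its centre. Leave alone.
- reagent_bottle: amber bottle, 58 wide, 170 tall, loose, behind the mounts; origin under its centre. Leave alone.
- slide_box: small flat box of slides, 57 x 87 x 32 tall, loose, near the robot; origin under its centre. Leave alone.
- cream_tub: cream tub with white lid, 62 wide, 60 tall, loose, on the robot's right; origin under its centre. Leave alone.

How it is judged:
By the outcome, as a careful person would: the job done as asked, in the order asked, and still so for the second after the job is handed in, with the robot touching nothing.
It also fails if it takes over 38 s, if anything falls off the work surface, if the arm or the gripper's body presses on something with over 40 N, if the wrist force passes 120 N, or if a joint passes its speed limit or range.

### The arm

A 6-joint arm with a two-finger parallel gripper is mounted at the origin on the work surface. World frame = base frame: x ahead of the robot, y to its left, z up, the work surface at z = 0. Lengths are in m, angles in rad, forces in N, time in s.
With the tool pointing down it reaches from about 0.375 to 0.975 m from the base axis. Payload 3.8 kg.
Tool frame: the origin (TCP) lies on the centre line of the jaws, within the pads' length; the fingertips stand 25 mm ahead of it and the grasp point (between the pads) lies 6 mm ahead of it; z points along the fingers, y is the line along which they close (so a half turn about z gives the same grasp; the last joint's range is limited). The gripper opens to 85 mm and grips with 20 to 120 N. Pads are 22 mm wide; open, the fingers measure 114 mm over their backs; the gripper's body (76 mm by 85 mm) begins 54 mm behind the grasp point. The pads swing forward as they close: fully open they stand 13 mm farther back than shut.
Start: joints at [-1.151, 0.264, 1.604, -0, 1.274, -0.037], TCP at [0.298, -0.606, 0.256] pointing down, gripper open.
Joint ranges: [-2.63, 2.63], [-0.94, 2.18], [0.31, 2.57], [-1.31, 4.45], [0, 2.66], [-2.55, 2.55]. Speed limits (rad/s): [2.57, 2.57, 3.14, 3.14, 3.14, 3.14].

### API

Orientations are given as a rotation vector (axis times angle).
In Python, from workcell import bot gives the robot as it stands. The module is installed in compiled form; this text tells all that it offers.
- The arm moves only by the tool play_rows, never from a script. Its argument "commands" is a list that holds one entry, the list of rows, each a list of 7 numbers: the shift along the tool's x, y, z as a fraction of full scale, then the turn, a rotation vector about the tool's x, y, z as a fraction of full scale, then the closure, from -1 (fully open) to 1 (shut). A call has 1 to 8 rows; each row is the pose to reach, as a shift and turn from the pose commanded when the call began, along the tool's axes at that moment, turning the shorter way round; what a row does not reach only later rows make up. Full scale, the value 1, is 60 cm for a shift and 180 degrees for a turn. A row lasts 1/10 s, in which the tool goes at most 50 mm and 8.59 degrees, less where a joint would pass 70% of its speed; a pose out of reach is approached as far as the arm can. A call with a number of a shift or a turn outside -1 to 1 is refused whole. A call with a gripper value outside its range is refused whole. The fingers move at their own pace and stop on an object; "force" is the grip in N (left out, the last holds). Time passes only in rows, so rows that repeat a pose let the fingers close. It gives the time, the measured TCP pose, the force, the opening and the grip force at its end, in the units of the state.
- bot.read_state(): the state, without advancing time (a new reading comes with each control period).
- bot.read_camera(name): name is "side" or "top"; returns the picture (480x640x3 uint8, blue, green, red); there is no depth.
- bot.camera_params(name): a dict with "fov_y" (degrees; the focal length in pixels is half the picture's height over the tangent of half this angle, whatever the lens; pixels are square), "cx", "cy" (the principal point, pixels), "D" ([k1, k2, p1, p2, k3] as OpenCV has them; the pictures are not rectified), "rvec" (rotation vector, rad) and "tvec" (3), from world to camera coordinates, as OpenCV has them. Camera axes: x right, y down, z forward; pixel columns grow to the right and rows downward; lengths in m; the calibration is good to about 2 mm. A picture is of the moment at which its call begins. camera_params takes no time and is no camera call.
- bot.finish_job(): hands the job in; it is judged then, once.
The state is a dict: "time": time; "q": joint angles; "joint_vel": joint speeds; "joint_torque": joint torques, N m; "tool_pos": TCP position; "tcp_rot": TCP orientation; "wrist_force": force on the tool from outside, world axes, zero at the start; "torque": the same for the moment, N m; "width": opening from 0.0 (shut) to 1.0 (fully open); "grip_force": force on a finger pad.
Only numpy, scipy, OpenCV 4.12 (cv2) and the standard library are available. Lean on these libraries where they do the work, as an engineer would, in place of code of your own. Each camera call takes 0.05 s, during which the arm holds its last target. There are 200 camera calls.

## Working session

There is one attempt and no reset: what is moved stays moved. The work goes in short steps, Python scripts to look and compute and a tool call to move; the robot and the scene stay as the last step left them, time stands still between calls to the robot, and variables do not carry over. Pictures are saved under pics/ and viewed, at most 10 in all, crops included, and the job is handed in when it is done.

Besides the shell and the picture viewer there is one more tool, called after ">>>" by a JSON object that holds its "fn" and its "kwargs", one argument or row to a line. play_rows: Moves the arm, as the interface text tells. Its arguments: {"type":"object","properties":{"commands":{"type":"array"},"force":{"type":"number"}},"required":["commands"]}

```bash
mkdir -p pics; cat > h.py <<'E'
import numpy as np, cv2
from workcell import bot
def cam(n):
    p=bot.camera_params(n); f=240/np.tan(np.radians(p["fov_y"])/2)
    K=np.array([[f,0,p["cx"]],[0,f,p["cy"]],[0,0,1.]])
    return K,np.array(p["D"],float),np.array(p["rvec"],float),np.array(p["tvec"],float)
def ray(n,uv):
    K,D,r,t=cam(n); R=cv2.Rodrigues(r)[0]
    a=cv2.undistortPoints(np.array(uv,float).reshape(-1,1,2),K,D).reshape(-1,2)
    return -R.T@t,np.c_[a,np.ones(len(a))]@R
def onz(n,uv,z):
    c,d=ray(n,uv); return c+d*((z-c[2])/d[:,2])[:,None]
def tri(uvs,uvt):
    c1,d1=ray("side",[uvs]);c2,d2=ray("top",[uvt]);A=np.c_[d1[0],-d2[0]]
    s=np.linalg.lstsq(A,c2-c1,rcond=None)[0];p=c1+s[0]*d1[0];q=c2+s[1]*d2[0]
    return (p+q)/2,np.linalg.norm(p-q)
def proj(n,P):
    K,D,r,t=cam(n); return cv2.projectPoints(np.array(P,float).reshape(-1,1,3),r,t,K,D)[0].reshape(-1,2)
E
python3 - <<'E'
from h import *
for n in("side","top"):
    cv2.imwrite(f"pics/{n}0.png",bot.read_camera(n)); print(n,ray(n,[[320,240]]))
s=bot.read_state();print(s)
E
```

```text
side (array([-0.08717202,  0.70201169,  1.09000851]), array([[ 0.44526866, -0.58723799, -0.67596822]]))
top (array([ 0.48001495, -0.08635568,  1.2543923 ]), array([[ 0.08175033, -0.01280904, -0.99676566]]))
{'time': 0.1, 'q': array([-1.15083346e+00,  2.64705994e-01,  1.60524047e+00,  2.26308066e-05,
        1.27370975e+00, -3.68983253e-02]), 'joint_vel': array([-4.88028262e-05, -1.63122435e-03, -3.73421768e-03,  1.62791066e-03,
        7.16588356e-04,  1.63306165e-04]), 'joint_torque': array([ 1.45947019e-03, -5.16704285e+01, -3.68589771e+01, -4.77785278e-06,
        6.24769251e-03,  3.22307301e-05]), 'tool_pos': array([ 0.29752071, -0.60521052,  0.25506585]), 'tcp_rot': array([-3.05800855e+00, -7.10941182e-01,  5.83313861e-04]), 'wrist_force': array([-0.36893857,  0.08151069,  0.70911933]), 'torque': array([0.02644255, 0.00118385, 0.02759161]), 'grip_force': 0.0, 'width': 1.0016177256860306}
```

View pics/side0.png

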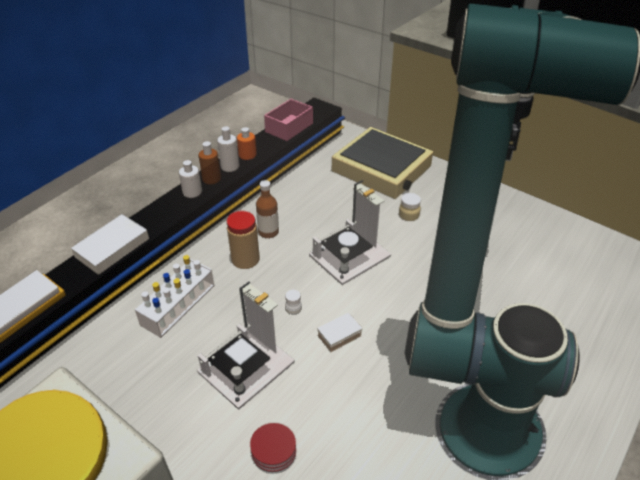

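View pics/top0.png

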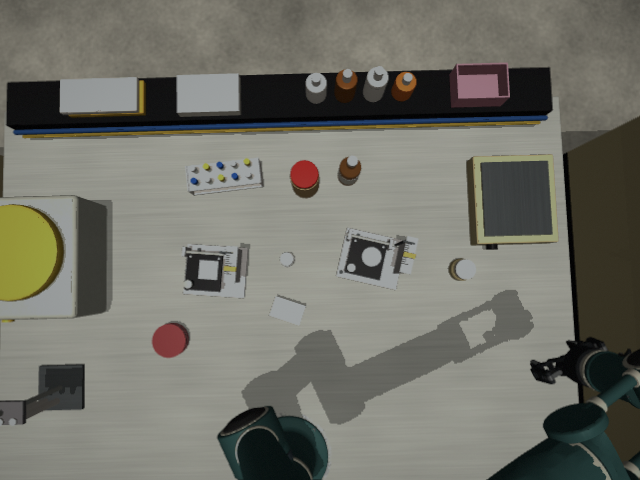

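The square-mirror mount is the left one: mirror at about (210,270) in top and (240,350) in side. The round-mirror mount is at (371,257) in top. I'll zoom in on the square one.

```bash
python3 - <<'E'
from h import *
t=cv2.imread("pics/top0.png")[232:307,170:260]; s=cv2.imread("pics/side0.png")[275:410,190:300]
a=cv2.resize(t,None,fx=5,fy=5,interpolation=cv2.INTER_CUBIC)   # 450x375
b=cv2.resize(s,None,fx=3,fy=3,interpolation=cv2.INTER_CUBIC)   # 330x405
c=np.zeros((405,780,3),np.uint8);c[:375,:450]=a;c[:,450:]=b;cv2.imwrite("pics/z0.png",c)
E
```

```text
(no output)
```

View pics/z0.png

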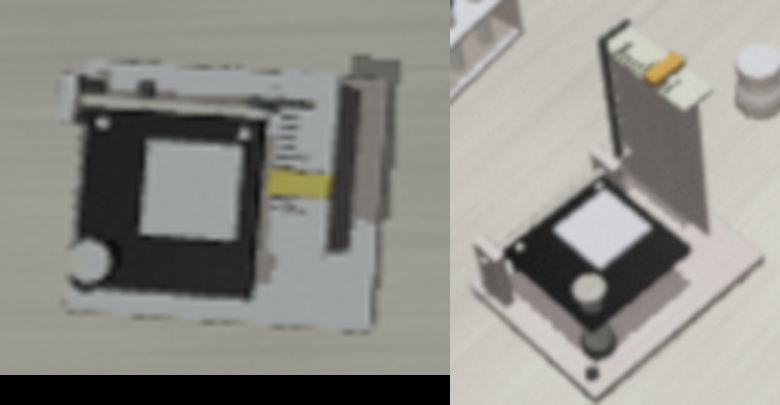

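Zoomed top crop: pad at about (92,262), needle tip at (313,104), clip centre at (300,184), mirror centre at (193,190). Zoomed side crop: tip at about (630,22), clip at (664,68), pad at (590,290). Next I'll measure these by mask.

```bash
cat >> h.py <<'E'
def clip(im,box):
    x0,y0,x1,y1=box;c=cv2.cvtColor(im[y0:y1,x0:x1],cv2.COLOR_BGR2HSV)
    m=((c[...,0]>10)&(c[...,0]<35)&(c[...,1]>110)&(c[...,2]>80)).astype(np.uint8)
    n,l,st,ce=cv2.connectedComponentsWithStats(m);i=1+np.argmax(st[1:,4]);return ce[i]+[x0,y0],st[i,4]
E
python3 - <<'E'
from h import *
t=cv2.imread("pics/top0.png");s=cv2.imread("pics/side0.png")
ct,cs=clip(t,(215,250,245,285)),clip(s,(240,285,280,310));print(ct,cs)
print("clip tri",tri(cs[0],ct[0]),onz("top",[ct[0]],.178))
T=lambda u,v:[170+(u+.5)/5-.5,232+(v+.5)/5-.5]
S=lambda u,v:[190+(u-450+.5)/3-.5,275+(v+.5)/3-.5]
print("tip tri",tri(S(630,22),T(313,104)),onz("top",[T(313,104)],.19))
print("pad tri",tri(S(590,285),T(91,262)),onz("top",[T(91,262)],.084))
g=cv2.cvtColor(t,cv2.COLOR_BGR2GRAY)[255:285,194:224];m=cv2.threshold(g,0,255,cv2.THRESH_OTSU)[1]
n,l,st,ce=cv2.connectedComponentsWithStats(m);i=l[15,15]
r=cv2.minAreaRect(cv2.findContours((l==i).astype(np.uint8),0,1)[0][0]);print(r,st[i])
bx=cv2.boxPoints(r)+[194,255];P=onz("top",bx,.068);print(P,onz("top",[ce[i]+[194,255]],.068))
B=onz("top",[T(65,308),T(372,330),T(390,75)],.008);print("base",B,np.degrees(np.arctan2(*(B[1]-B[0])[[0,1]])))
E
```

```text
(array([229.70588235, 268.25490196]), np.int32(51)) (array([260.63076923, 297.72307692]), np.int32(65))
clip tri (array([0.5075759 , 0.12067934, 0.1711263 ]), np.float64(0.0031256348637879526)) [[0.50617045 0.11839527 0.178     ]]
tip tri (array([0.54499277, 0.11129952, 0.18703043]), np.float64(0.0035467493210749605)) [[0.54340971 0.10963546 0.19      ]]
pad tri (array([0.47159708, 0.24667208, 0.08561357]), np.float64(0.00302057940214232)) [[0.47040441 0.24615249 0.084     ]]
((13.827587127685547, 14.56896686553955), (19.349597930908203, 18.934370040893555), 4.763641834259033) [  4   5  21  20 370]
[[0.48487926 0.22515912 0.068     ]
 [0.53466736 0.22051355 0.068     ]
 [0.52902656 0.16940267 0.068     ]
 [0.47927967 0.17418932 0.068     ]] [[0.50701286 0.19741212 0.068     ]]
base [[0.44474721 0.28238631 0.008     ]
 [0.42810719 0.11231763 0.008     ]
 [0.56927968 0.09994288 0.008     ]] -174.41180258744333
```

```bash
cat >> h.py <<'E'
from scipy.spatial.transform import Rotation as Ro
def row(p,yaw=84.4):
    s=bot.read_state();R=Ro.from_rotvec(s["tcp_rot"])
    w=np.radians(yaw);G=Ro.from_matrix(np.c_[[np.cos(w),np.sin(w),0],[np.sin(w),-np.cos(w),0],[0,0,-1.]])
    d=R.inv().apply(np.array(p)-s["tool_pos"]);r=(R.inv()*G).as_rotvec()
    print("t",s["time"],"pos",s["tool_pos"].round(4),"F",s["wrist_force"].round(2),"row",(d/.6).round(4),(r/np.pi).round(4),"q",s["q"].round(2))
E
python3 - <<'E'
from h import *
row([.40,-.20,.30],30);row([.471,.2475,.30])
T=lambda u,v:[170+(u+.5)/5-.5,232+(v+.5)/5-.5]
c=onz("top",[[229.7,268.25]],.174)[0]
for v in(101,104,107):
    p=onz("top",[T(280,v)],.19)[0];d=(p-c)[:2];print(d@[.9952,-.0976],d@[.0976,.9952])
E
```

```text
t 0.1 pos [ 0.2975 -0.6052  0.2551] F [-0.37  0.08  0.71] row [ 0.4512 -0.5309 -0.0738] [-0.0007 -0.0001 -0.0212] q [-1.15  0.26  1.61  0.    1.27 -0.04]
t 0.1 pos [ 0.2975 -0.6052  0.2551] F [-0.37  0.08  0.71] row [ 0.8864 -1.148  -0.0724] [-0.0006 -0.0004 -0.3235] q [-1.15  0.26  1.61  0.    1.27 -0.04]
0.03819737042897349 0.009938691001428824
0.03677231148749697 0.009818484846276565
0.03534751112892718 0.009698305410826254
```

>>> {"fn": "play_rows", "kwargs": {
  "commands": [
    [[0,0,-0.075,0,0,0,1],[0.45,-0.53,-0.075,0,0,0,1],[0.45,-0.53,-0.075,0,0,0,1],[0.45,-0.53,-0.075,0,0,0,1],[0.45,-0.53,-0.075,0,0,0,1],[0.45,-0.53,-0.075,0,0,0,1],[0.45,-0.53,-0.075,0,0,0,1],[0.45,-0.53,-0.075,0,0,0,1]]
  ],
  "force": 30
}}

```text
time: 0.9
tool_pos: [0.3831, -0.2643, 0.3009]
tcp_rot: [-3.06, -0.71, 0.0]
wrist_force: [0.7, 0.7, 1.1]
width: -0.002
grip_force: 0.0
```

```bash
python3 -c "
from h import *
row([.471,.2475,.30])"
```

```text
t 0.9 pos [ 0.3831 -0.2643  0.3009] F [0.72 0.68 1.13] row [ 0.5072 -0.7013  0.0017] [-1.000e-04 -1.000e-04 -3.237e-01] q [-0.66 -0.17  1.97  0.    1.34  0.46]
```

>>> {"fn": "play_rows", "kwargs": {
  "commands": [
    [[0.5,-0.69,0,0,0,-0.32,1],[0.5,-0.69,0,0,0,-0.32,1],[0.5,-0.69,0,0,0,-0.32,1],[0.5,-0.69,0,0,0,-0.32,1],[0.5,-0.69,0,0,0,-0.32,1],[0.5,-0.69,0,0,0,-0.32,1],[0.5,-0.69,0,0,0,-0.32,1],[0.5,-0.69,0,0,0,-0.32,1]]
  ]
}}

```text
time: 1.7
tool_pos: [0.4507, 0.1299, 0.3011]
tcp_rot: [2.336, 2.1, -0.0]
wrist_force: [0.6, -0.2, 0.1]
width: 0.0
grip_force: 0.0
```

>>> {"fn": "play_rows", "kwargs": {
  "commands": [
    [[0,0,0,0,0,0,1],[0,0,0,0,0,0,1]]
  ]
}}

```text
time: 1.9
tool_pos: [0.4506, 0.1288, 0.3006]
tcp_rot: [-2.335, -2.101, 0.003]
wrist_force: [0.1, 0.1, -0.3]
width: 0.0
grip_force: 0.0
```

```bash
python3 -c "
from h import *
row([.471,.2475,.15])"
```

```text
t 1.9 pos [0.4506 0.1288 0.3006] F [ 0.05  0.05 -0.32] row [0.2006 0.0133 0.2508] [-0.0004  0.0003 -0.0024] q [ 0.23 -0.16  1.97 -0.    1.34  0.33]
```

Move laterally first, then partway down (fingertips at about 125 mm).

>>> {"fn": "play_rows", "kwargs": {
  "commands": [
    [[0.2,0.0133,0,0,0,-0.0024,1],[0.2,0.0133,0,0,0,-0.0024,1],[0.2,0.0133,0,0,0,-0.0024,1],[0.2,0.0133,0.25,0,0,-0.0024,1],[0.2,0.0133,0.25,0,0,-0.0024,1],[0.2,0.0133,0.25,0,0,-0.0024,1],[0.2,0.0133,0.25,0,0,-0.0024,1],[0.2,0.0133,0.25,0,0,-0.0024,1]]
  ]
}}

```text
time: 2.7
tool_pos: [0.4719, 0.2444, 0.151]
tcp_rot: [-2.333, -2.103, 0.004]
wrist_force: [0.8, -0.0, 1.4]
width: -0.002
grip_force: 0.0
```

```bash
python3 - <<'E'
from h import *
row([.471,.2475,.115])
t=bot.read_camera("top");s=bot.read_camera("side")
cv2.imwrite("pics/t1.png",t);cv2.imwrite("pics/s1.png",s)
a=cv2.resize(t[232:307,170:260],None,fx=5,fy=5,interpolation=cv2.INTER_CUBIC)
b=cv2.resize(s[275:410,190:300],None,fx=3,fy=3,interpolation=cv2.INTER_CUBIC)
c=np.zeros((405,780,3),np.uint8);c[:375,:450]=a;c[:,450:]=b;cv2.imwrite("pics/z1.png",c)
E
```

```text
t 2.7 pos [0.4719 0.2444 0.151 ] F [ 0.78 -0.    1.44] row [ 0.005  -0.0018  0.0601] [-0.0007  0.0005 -0.0018] q [ 0.43  0.09  2.02 -0.    1.04  0.53]
```

View pics/z1.png

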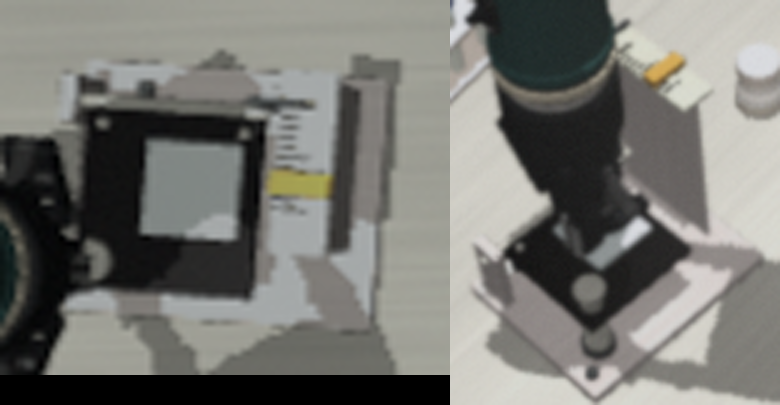

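The gripper stands above the pad, and the clip and pointer tip are visible in both views. Descending to just above the pad.

>>> {"fn": "play_rows", "kwargs": {
  "commands": [
    [[0.004,-0.0018,0.02,0,0,-0.002,1],[0.004,-0.0018,0.04,0,0,-0.002,1],[0.004,-0.0018,0.06,0,0,-0.002,1],[0.004,-0.0018,0.06,0,0,-0.002,1]]
  ]
}}

```text
time: 3.2
tool_pos: [0.4695, 0.248, 0.113]
tcp_rot: [-2.323, -2.113, 0.006]
wrist_force: [-0.8, -0.1, 0.2]
width: -0.0
grip_force: 0.0
```

>>> {"fn": "play_rows", "kwargs": {
  "commands": [
    [[0,0,0.004,0,0,0,1],[0,0,0.008,0,0,0,1],[0,0,0.012,0,0,0,1],[0,0,0.016,0,0,0,1],[0,0,0.02,0,0,0,1],[0,0,0.024,0,0,0,1],[0,0,0.024,0,0,0,1],[0,0,0.024,0,0,0,1]]
  ]
}}

```text
time: 4.0
tool_pos: [0.4711, 0.2488, 0.1009]
tcp_rot: [-2.324, -2.113, 0.0]
wrist_force: [-1.8, 0.6, 1.4]
width: -0.003
grip_force: 1.3
```

```bash
python3 - <<'E'
from h import *
row([.471,.2475,.09])
t=bot.read_camera("top");s=bot.read_camera("side")
cv2.imwrite("pics/t2.png",t);cv2.imwrite("pics/s2.png",s)
a=cv2.resize(t[232:307,170:260],None,fx=5,fy=5,interpolation=cv2.INTER_CUBIC)
b=cv2.resize(s[275:410,190:300],None,fx=3,fy=3,interpolation=cv2.INTER_CUBIC)
c=np.zeros((405,780,3),np.uint8);c[:375,:450]=a;c[:,450:]=b;cv2.imwrite("pics/z2.png",c)
E
```

```text
t 4.0 pos [0.4711 0.2488 0.1009] F [-1.84  0.63  1.41] row [-0.0022  0.      0.0181] [-0.0001 -0.      0.0009] q [0.44 0.15 2.05 0.   0.94 0.53]
```

View pics/z2.png

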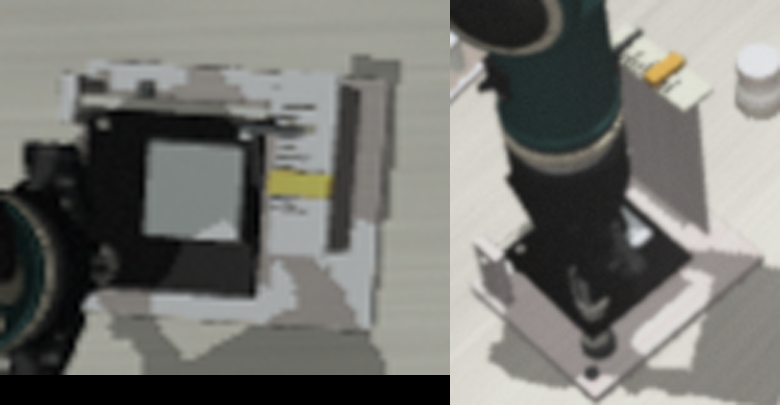

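The pointer has moved from v≈104 to v≈127 in the crop (about 11 mm), so contact is good. Roughly 26 mm remain at the tip. Pressing 11 mm more, slowly.

>>> {"fn": "play_rows", "kwargs": {
  "commands": [
    [[0,0,0.003,0,0,0,1],[0,0,0.006,0,0,0,1],[0,0,0.009,0,0,0,1],[0,0,0.012,0,0,0,1],[0,0,0.015,0,0,0,1],[0,0,0.018,0,0,0,1],[0,0,0.018,0,0,0,1],[0,0,0.018,0,0,0,1]]
  ]
}}

```text
time: 4.9
tool_pos: [0.4705, 0.2488, 0.0898]
tcp_rot: [-2.324, -2.113, 0.002]
wrist_force: [-5.9, 1.7, 4.9]
width: -0.001
grip_force: 3.0
```

```bash
cat >> h.py <<'E'
def look(k):
    row([.471,.2475,.084])
    t=bot.read_camera("top");s=bot.read_camera("side")
    a=cv2.resize(t[245:285,215:247],None,fx=12,fy=12,interpolation=cv2.INTER_CUBIC)
    b=cv2.resize(s[280:320,235:275],None,fx=10,fy=10,interpolation=cv2.INTER_CUBIC)
    c=np.zeros((480,790,3),np.uint8);c[:,:384]=a;c[:400,390:]=b;cv2.imwrite(f"pics/z{k}.png",c)
    cv2.imwrite(f"pics/t{k}.png",t)
    g=cv2.cvtColor(t,cv2.COLOR_BGR2GRAY);g0=cv2.cvtColor(cv2.imread("pics/top0.png"),cv2.COLOR_BGR2GRAY)
    d=g0.astype(int)-g
    for u in(222,223,224,225,226):
        w=np.clip(d[248:285,u],0,None).astype(float);w[w<20]=0;print(u,w.sum(),(w@np.arange(248,285)/max(w.sum(),1)).round(2))
E
python3 -c "
from h import *
look(3)"
```

```text
t 4.9 pos [0.4705 0.2488 0.0898] F [-5.89  1.75  4.88] row [-0.0021  0.0011  0.0096] [-0.0005  0.0001  0.0009] q [0.44 0.16 2.06 0.   0.92 0.53]
222 1228.0 274.84
223 453.0 261.58
224 463.0 261.17
225 178.0 262.66
226 151.0 268.7
```

View pics/z3.png

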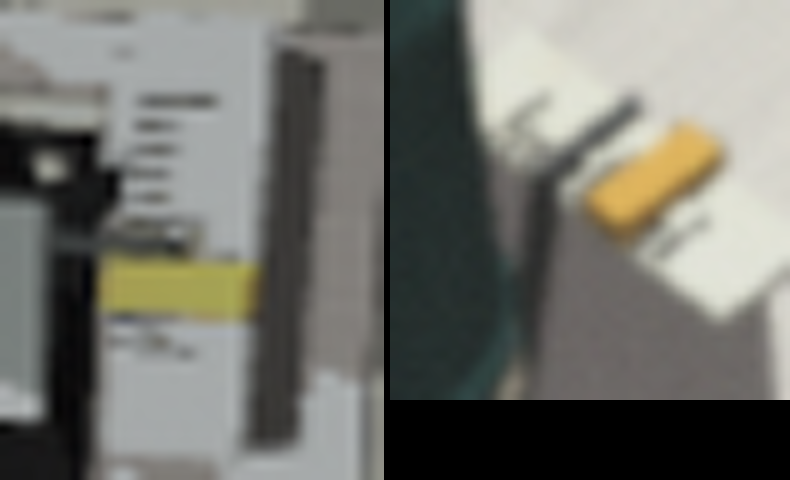

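The needle (v≈242) is about 46 crop pixels short of the clip's centre line (v≈288), or about 9 mm. That is about 5.8 mm of press, so I'll go 4.2 mm first, following the pad slightly towards -x.

>>> {"fn": "play_rows", "kwargs": {
  "commands": [
    [[0,-0.0005,0.0015,0,0,0,1],[0,-0.001,0.003,0,0,0,1],[0,-0.0015,0.0045,0,0,0,1],[0,-0.002,0.006,0,0,0,1],[0,-0.002,0.007,0,0,0,1],[0,-0.002,0.007,0,0,0,1],[0,-0.002,0.007,0,0,0,1]]
  ]
}}

```text
time: 5.7
tool_pos: [0.4702, 0.2488, 0.086]
tcp_rot: [2.324, 2.114, 0.0]
wrist_force: [-4.5, 0.6, 5.3]
width: 0.002
grip_force: 3.2
```

```bash
python3 -c "
from h import *
look(4)"
```

```text
t 5.7 pos [0.4702 0.2488 0.086 ] F [-4.45  0.6   5.34] row [-0.0021  0.0016  0.0034] [ 0.0001 -0.      0.0009] q [ 0.44  0.17  2.06 -0.    0.91  0.53]
222 1565.0 275.35
223 514.0 263.24
224 506.0 263.32
225 143.0 267.38
226 179.0 270.08
```

View pics/z4.png

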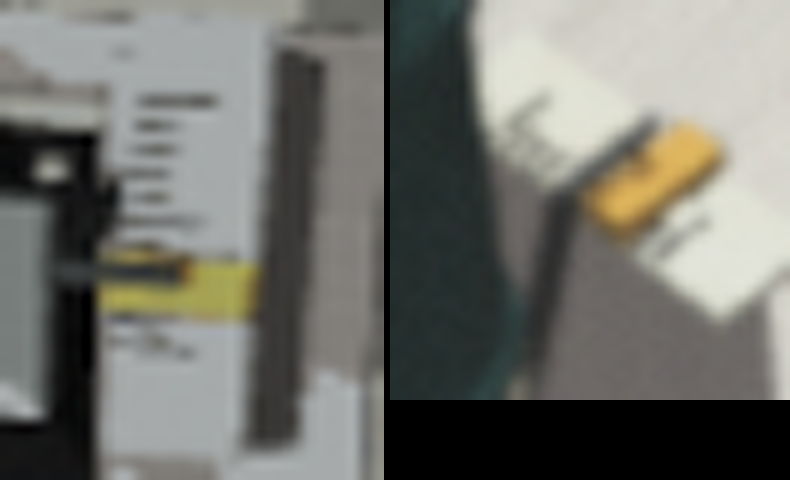

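The needle is now at v≈271 at u=150, and the clip centre is at about 287.5. About 3 mm remain at the tip, so about 2 mm of press. Pressing 1.5 mm.

>>> {"fn": "play_rows", "kwargs": {
  "commands": [
    [[0,0,0.001,0,0,0,1],[0,0,0.002,0,0,0,1],[0,0,0.0025,0,0,0,1],[0,0,0.0025,0,0,0,1],[0,0,0.0025,0,0,0,1]]
  ]
}}

```text
time: 6.3
tool_pos: [0.4702, 0.2489, 0.0846]
tcp_rot: [2.324, 2.114, 0.0]
wrist_force: [-3.4, 0.3, 5.8]
width: -0.001
grip_force: 3.4
```

```bash
python3 -c "
from h import *
look(5)"
```

```text
t 6.3 pos [0.4702 0.2489 0.0846] F [-3.44  0.32  5.83] row [-0.0021  0.0015  0.001 ] [ 0.0001 -0.      0.0009] q [ 0.44  0.17  2.06 -0.    0.91  0.53]
222 1619.0 275.49
223 625.0 264.04
224 516.0 264.09
225 217.0 267.48
226 267.0 271.96
```

View pics/z5.png

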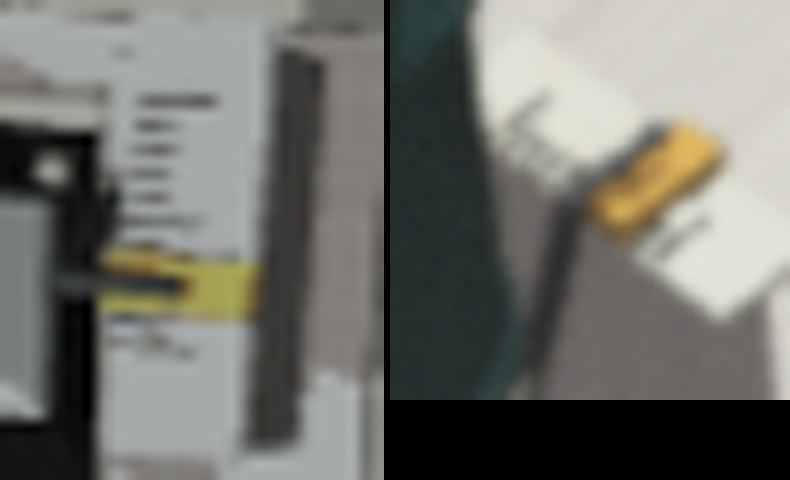

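The needle is within about 0.5 mm of the clip's centre line (tip v≈287, clip ≈290 minus slight parallax). One small nudge, then hold for about 2.3 s.

>>> {"fn": "play_rows", "kwargs": {
  "commands": [
    [[0,0,0.0004,0,0,0,1],[0,0,0.0004,0,0,0,1],[0,0,0.0004,0,0,0,1],[0,0,0.0004,0,0,0,1],[0,0,0.0004,0,0,0,1],[0,0,0.0004,0,0,0,1],[0,0,0.0004,0,0,0,1],[0,0,0.0004,0,0,0,1]]
  ]
}}

```text
time: 7.2
tool_pos: [0.4702, 0.2488, 0.0844]
tcp_rot: [2.324, 2.114, 0.0]
wrist_force: [-4.0, 1.0, 5.6]
width: 0.001
grip_force: 3.4
```

```bash
python3 -c "
from h import *
look(6)"
```

```text
t 7.2 pos [0.4702 0.2488 0.0844] F [-3.97  0.96  5.62] row [-0.0021  0.0015  0.0006] [ 0.0001 -0.      0.0009] q [ 0.44  0.17  2.07 -0.    0.91  0.53]
222 1649.0 275.55
223 633.0 264.1
224 540.0 264.22
225 216.0 267.56
226 267.0 271.93
```

View pics/z6.png

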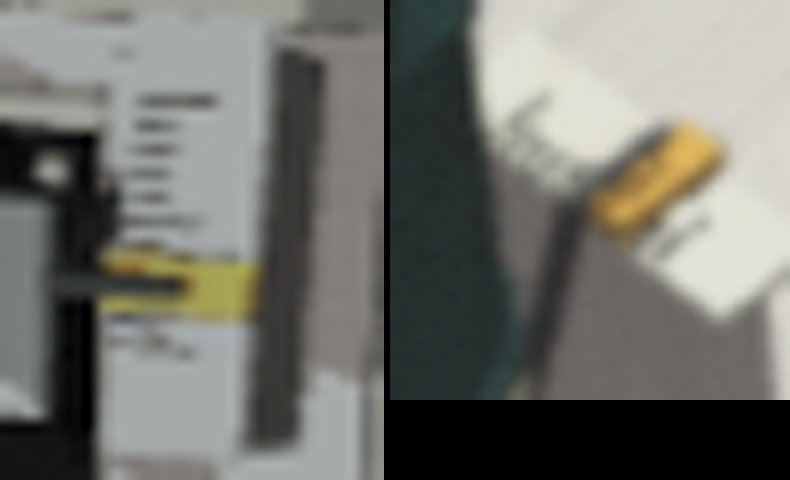

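The pointer lies over the middle of the clip. Holding, then lifting straight up.

>>> {"fn": "play_rows", "kwargs": {
  "commands": [
    [[0,0,0,0,0,0,1],[0,0,0,0,0,0,1],[0,0,0,0,0,0,1],[0,0,0,0,0,0,1],[0,0,0,0,0,0,1],[0,0,0,0,0,0,1],[0,0,0,0,0,0,1],[0,0,0,0,0,0,1]]
  ]
}}

```text
time: 8.1
tool_pos: [0.4702, 0.2488, 0.0844]
tcp_rot: [2.324, 2.114, 0.0]
wrist_force: [-4.6, -0.3, 4.8]
width: -0.001
grip_force: 3.4
```

>>> {"fn": "play_rows", "kwargs": {
  "commands": [
    [[0,0,0,0,0,0,1],[0,0,0,0,0,0,1],[0,0,0,0,0,0,1],[0,0,0,0,0,0,1],[0,0,0,0,0,0,1],[0,0,0,0,0,0,1],[0,0,0,0,0,0,1]]
  ]
}}

```text
time: 8.8
tool_pos: [0.4702, 0.2488, 0.0844]
tcp_rot: [2.324, 2.114, 0.0]
wrist_force: [-3.9, 0.9, 7.3]
width: 0.004
grip_force: 3.4
```

>>> {"fn": "play_rows", "kwargs": {
  "commands": [
    [[0,0,-0.03,0,0,0,1],[0,0,-0.06,0,0,0,1],[0,0,-0.1,0,0,0,1],[0,0,-0.15,0,0,0,1],[0,0,-0.2,0,0,0,1],[0,0,-0.25,0,0,0,1],[0,0,-0.25,0,0,0,1],[0,0,-0.25,0,0,0,1]]
  ]
}}

```text
time: 9.6
tool_pos: [0.4711, 0.2488, 0.2347]
tcp_rot: [2.323, 2.112, 0.004]
wrist_force: [0.4, 0.2, -0.0]
width: -0.001
grip_force: 0.0
```

>>> {"fn": "play_rows", "kwargs": {
  "commands": [
    [[0,0,0,0,0,0,1],[0,0,0,0,0,0,1],[0,0,0,0,0,0,1],[0,0,0,0,0,0,1],[0,0,0,0,0,0,1],[0,0,0,0,0,0,1],[0,0,0,0,0,0,1],[0,0,0,0,0,0,1]]
  ]
}}

```text
time: 10.4
tool_pos: [0.4701, 0.2489, 0.2342]
tcp_rot: [2.324, 2.114, 0.0]
wrist_force: [0.3, -0.0, 0.4]
width: 0.003
grip_force: 0.0
```

```bash
python3 -c "
from h import *
look(7)"
```

```text
t 10.4 pos [0.4701 0.2489 0.2342] F [ 0.32 -0.02  0.43] row [-0.0021  0.0017  0.2504] [ 0.     -0.      0.0009] q [ 0.44  0.01  1.93 -0.    1.2   0.53]
222 28.0 250.0
223 0.0 0.0
224 0.0 0.0
225 0.0 0.0
226 0.0 0.0
```

View pics/t7.png

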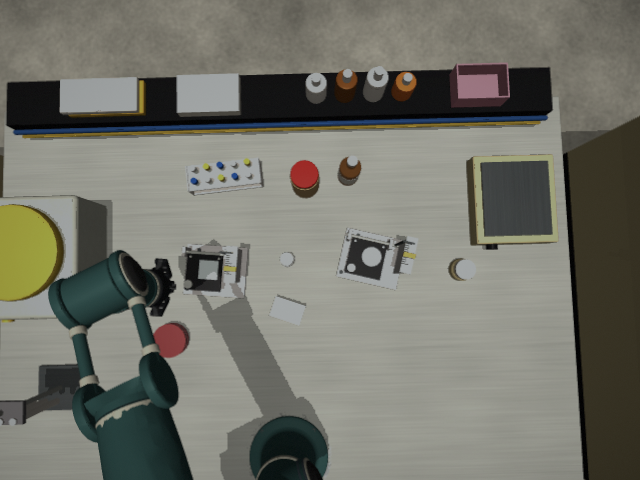

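The plate is back at rest, with the scale region at (222–226, 248–285) matching the first picture. Nothing else has moved and the arm is clear.

```bash
python3 -c "
from workcell import bot
print(bot.finish_job())"
```

```text
the job is handed in; nothing more can be done
None
```

I pressed the square mount's thumb pad until the pointer stood at the brass clip (within about 0.5 mm by camera), held it about 2.4 s, let the plate spring back, and handed the job in at about 10.5 s; nothing else on the bench moved.

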